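# Bank two coin rolls and pin the cash box shut

### The arm

A 6-joint arm with a two-finger parallel gripper is mounted at the origin on the work surface. World frame = base frame: x ahead of the robot, y to its left, z up, the work surface at z = 0. Lengths are in m, angles in rad, forces in N, time in s.
With the tool pointing down it reaches from about 0.35 to 0.775 m from the base axis. Payload 5.5 kg.
Tool frame: the origin (TCP) lies midway between the tips of the shut fingers; the grasp point (between the pads) lies 19 mm behind it; z points along the fingers, y is the line along which they close (so a half turn about z gives the same grasp; the last joint's range is limited). The gripper opens to 85 mm and grips with 20 to 120 N. Pads are 22 mm wide; open, the fingers measure 114 mm over their backs; the gripper's body (76 mm by 85 mm) begins 54 mm behind the grasp point. The pads swing forward as they close: fully open they stand 13 mm farther back than shut.
Start: joints at [-1.337, 0.313, 0.046, 1.304, 0, 1.431], TCP at [0.21, -0.535, 0.231] pointing down, gripper open.
Joint ranges: [-2.76, 2.76], [-0.86, 1.69], [-1.03, 1.26], [-2.2, 2.34], [-1.47, 1.5], [-3.14, 3.14]. Speed limits (rad/s): [2.57, 2.57, 3.14, 3.14, 3.14, 3.14].

### API

Orientations are given as a unit quaternion [w, x, y, z].
In Python, from workcell import get_state, read_camera, camera_info, hand_in, recognise gives the robot as it stands.
- The arm moves only by the tool arm_command, never from a script. Its argument "moves" is one flat list of numbers, 7 for each row, row after row: the opening, from -1 (shut) to 1 (fully open), then the shift along the tool's x, y, z in mm, then the turn, a rotation vector about the tool's x, y, z in rad. A call has 1 to 8 rows; each row shifts and turns the commanded pose from where the row before left it, along the tool's axes as they then stand; what a row does not reach is not made up. A row lasts 1/8 s, in which the tool goes at most 62.5 mm and 10.7 degrees, less where a joint would pass 70% of its speed; a pose out of reach is approached as far as the arm can. A call with a gripper value outside its range is refused whole. The fingers move at their own pace and stop on an object; "newtons" is the grip in N (left out, the last holds). Time passes only in rows, so rows that do not move let the fingers close. It gives the time, the measured TCP pose, the force, the opening and the grip force at its end, in the units of the state.
- get_state(): the state, without advancing time (a new reading comes with each control period).
- read_camera(name): name is "scene" or "top" or "wrist"; returns (picture, depth): 400x640x3 uint8, blue, green, red; 400x640 float32, m along the optical axis (not along the pixel's ray), 0 where there is no reading.
- camera_info(name): a dict with "fovy" (degrees; the focal length in pixels is half the picture's height over the tangent of half this angle, whatever the lens; pixels are square), "cx", "cy" (the principal point, pixels), "eye" and "orientation" of the camera in the world; the wrist camera has in their place "tool_from_camera" (4x4, takes a point from camera to tool coordinates, whose origin is the TCP and whose axes are the flange's). Camera axes: x right, y down, z forward; pixel columns grow to the right and rows downward; lengths in m; the calibration is good to about 2 mm. A picture is of the moment at which its call begins: read the wrist's pose just before it. camera_info takes no time and is no camera call.
- hand_in(): hands the job in; it is judged then, once.
Trained networks look in the newest picture that a camera, given by its name, has taken for a name from the list of things; names that differ only in an ending like _2 or _b are one class to them, and where a whole thing is asked for, a point or a joint stands for the part that bears it (a point fixed in the world has none). Each returns a list of dicts, best first, with "confidence" (0 to 1); they miss things now and then, are a little off and sometimes report something else, mostly with a low value. They report only what shows in the picture. A call takes as long as a camera call. They do not tell look-alikes from the thing itself.
- recognise(camera, label): "point" ([column, row] in pixels, amid what is visible of it).
The state is a dict: "clock": time; "joint_pos": joint angles; "qvel": joint speeds; "tau": joint torques, N m; "tcp_pos": TCP position; "orientation": TCP orientation; "wrist_force": force on the tool from outside, world axes, zero at the start; "ft_torque": the same for the moment, N m; "finger_gap": finger opening in m; "grip_force": force on a finger pad.
Only numpy, scipy, OpenCV 4.12 (cv2) and the standard library are available. Lean on these libraries where they do the work, as an engineer would, in place of code of your own. Each camera call takes 0.05 s, during which the arm holds its last target. There are 200 camera calls.

### The job

Put any two of the three paper coin rolls into the open cash box and shut its lid. Then lock the lid: take the steel pin out of the pen block and put it down through the hole in the lid's tab and the lug beneath, until its flange rests on the tab. Leave the third roll standing where it is, and do not disturb the pens, glue stick or tape.

Things in the scene. Friction and masses are not known exactly. Their poses are not given: they have to be found in the camera images.
- cashbox: Grey steel cash box fixed to the table, 140 mm front to back (its x), 170 mm wide (its y), 90 mm high without the lid; walls and floor 3 mm. Origin at the centre of its underside; its -x is the front, with the steel lug; the lid is hinged along the rear (+x) top edge. Rolls go in from above; standing in it they clear the shut lid by 27 mm.
- lid (a joint): Angle of the lid in rad: 0 shut, grows as it opens up and back, at most 1.75; starts at 1.5 to 1.7, about upright. The hinge is stiff (0.32 Nm): the lid stays where it is left and must be pushed right down, with 2 to 4 N near its edge. Its sizes are given under lid_hinge.
- lid_hinge (a point): Middle of the hinge line, on the box's rear top edge, 90 mm above the table; axes as the box, does not move with the lid. The lid is a flat grey plate, 140 mm from hinge to front edge, 170 mm wide, 6 mm thick, its lower face level with the hinge line. From the middle of its front edge a steel tab 44 mm wide, 6 mm thick goes on 38 mm, with a 12.5 mm hole 159 mm from the hinge.
- lug_hole (a point): Centre of the hole at the upper face of the fixed steel lug, mid-front of the box: 90 mm above the table, 19 mm in front of the box; axes as the box. Lug 38 by 44 mm, 10 mm thick; hole 12.5 mm, right through. With the lid shut the 6 mm tab lies on the lug and the holes line up, so the mouth is 6 mm above this point. Both have a 1.5 mm chamfer on top.
- penblock: Pale wooden pen block, fixed to the table, 50 mm (its x) by 165 mm (its y), 45 mm high, with three upright 14 mm holes at y = -55, 0 and +55 mm. Origin at the centre of its underside. Pin, marker and highlighter stand in the holes, any in any.
- pin: Steel locking pin, 66 mm long, 0.08 kg, standing loosely upright in a hole of the pen block, its flange on the block's top. From the tip up: shank 10 mm thick, 36 mm long, tapered to 4 mm over the lowest 8 mm; flange 26 mm across, 3 mm thick; round head 20 mm across, 27 mm tall, to grip. Origin at the tip, z towards the head.
- pin_tip (a point): Lower end of the pin (its origin).
- pin_flange (a point): On the pin's axis at the underside of the flange, 36 mm above the tip.
- roll1: A paper-wrapped coin roll: a plain off-white cylinder 26 mm in diameter and 60 mm tall, about 0.18 kg, standing on end on the table, steel coin showing on top. Origin at the centre of its underside, z up its axis. The three rolls are alike.
- roll2: A paper-wrapped coin roll: a plain off-white cylinder 26 mm in diameter and 60 mm tall, about 0.18 kg, standing on end on the table, steel coin showing on top. Origin at the centre of its underside, z up its axis. The three rolls are alike.
- roll3: A paper-wrapped coin roll: a plain off-white cylinder 26 mm in diameter and 60 mm tall, about 0.18 kg, standing on end on the table, steel coin showing on top. Origin at the centre of its underside, z up its axis. The three rolls are alike.
- roll1_center (a point): Middle of that coin roll, 30 mm from either end.
- roll2_center (a point): Middle of that coin roll, 30 mm from either end.
- roll3_center (a point): Middle of that coin roll, 30 mm from either end.
- gluestick: Bystander: white and grey glue stick, 29 mm in diameter at its foot, 25 mm at its cap, 48 mm tall, standing among the rolls. Origin under its centre.
- taperoll: Bystander: small roll of clear tape lying flat among the rolls, 50 mm outside, 25 mm inside, 19 mm high. Origin under its centre.
- marker: Bystander: black marker standing in the pen block, 17 mm in diameter, rising 54 mm above the block. Origin at its lower end, 15 mm above the table.
- highlighter: Bystander: white highlighter standing in the pen block, 17 mm in diameter, rising 42 mm above the block. Origin at its lower end, 15 mm above the table.
Things that resemble listed ones, but are neither listed nor needed, are in the scene too. What is shaped like the pin but orange or yellow is not meant.

How it is judged:
By the outcome, as a careful person would: the job done as asked, in the order asked, and still so for the second after the job is handed in, with the robot touching nothing.
It also fails if it takes over 72 s, if anything falls off the work surface, if the arm or the gripper's body presses on something with over 40 N, if the wrist force passes 120 N, or if a joint passes its speed limit or range.

## Working session

There is one attempt and no reset: what is moved stays moved. The work goes in short steps, Python scripts to look and compute and a tool call to move; the robot and the scene stay as the last step left them, time stands still between calls to the robot, and variables do not carry over. Pictures are saved under pics/ and viewed, at most 10 in all, crops included, and the job is handed in when it is done.

Besides the shell and the picture viewer there is one more tool, called after "Emit:" as name(argument=value, ...) on one line, values as JSON. arm_command: Moves the arm, as the interface text tells. Its arguments: {"type":"object","properties":{"moves":{"type":"array"},"newtons":{"type":"number"}},"required":["moves"]}

```bash
mkdir -p pics; cat > h.py <<'E'
import numpy as np, cv2
from workcell import *
from scipy.spatial.transform import Rotation as R
def rot(q): return R.from_quat([q[1],q[2],q[3],q[0]])
def K(name):
    i=camera_info(name); return i,200/np.tan(np.radians(i["fovy"])/2)
def cam(name):
    i,f=K(name)
    if "eye" in i:
        o=np.array(i["orientation"]); Rm=o if o.shape==(3,3) else rot(o).as_matrix()
        return i,f,Rm,np.array(i["eye"])
    s=get_state(); T=np.array(i["tool_from_camera"]); Rt=rot(s["orientation"]).as_matrix()
    return i,f,Rt@T[:3,:3],Rt@T[:3,3]+np.array(s["tcp_pos"])
def cloud(name):
    i,f,Rm,e=cam(name); p,d=read_camera(name)
    v,u=np.mgrid[0:400,0:640]
    c=np.stack([(u-i["cx"])/f*d,(v-i["cy"])/f*d,d],-1)
    w=c@Rm.T+e; w[d==0]=np.nan
    return p,w
def pix(name,P):
    i,f,Rm,e=cam(name); c=(np.array(P)-e)@Rm
    return c[...,0]/c[...,2]*f+i["cx"],c[...,1]/c[...,2]*f+i["cy"]
E
python3 - <<'E'
from h import *
print(get_state())
for n in("scene","top","wrist"): print(n,camera_info(n))
p,w=cloud("top"); cv2.imwrite("pics/top.png",p); np.save("top.npy",w)
for l in("cashbox","lid","penblock","pin","roll1","gluestick","taperoll","marker","highlighter"):
    for r in recognise("top",l):
        u,v=np.array(r["point"]).round().astype(int); print(l,(u,v),round(r["confidence"],2),w[v,u].round(3))
p,w=cloud("scene"); cv2.imwrite("pics/scene.png",p); np.save("scene.npy",w)
for l in("pin","roll1"):
    for r in recognise("scene",l):
        u,v=np.array(r["point"]).round().astype(int); print(l,(u,v),round(r["confidence"],2),w[v,u].round(3))
E
```

```text
{'clock': 0.0, 'joint_pos': array([-1.33657662e+00,  3.13989571e-01,  4.49762888e-02,  1.30362077e+00,
        2.40498647e-05,  1.43119786e+00]), 'qvel': array([-8.12197405e-04,  9.51787041e-04, -6.43024507e-04, -2.44852138e-04,
        9.03362098e-04, -2.07209841e-05]), 'tau': array([-3.00105721e-04, -4.80627251e+01,  2.98533207e+01,  1.92318106e-02,
       -2.71779854e-04,  6.46060272e-06]), 'tcp_pos': array([ 0.20985091, -0.5347798 ,  0.23041395]), 'orientation': array([-9.18401001e-04,  9.82582877e-01,  1.85822617e-01, -3.14441672e-05]), 'wrist_force': array([ 0.13996146, -1.08290277, -0.46383496]), 'ft_torque': array([-0.0091336 ,  0.04155275, -0.049153  ]), 'grip_force': 0.0, 'finger_gap': 0.08554612756234801}
scene {'fovy': 50.61383309291364, 'cx': 323.56229044906075, 'cy': 195.73080491935508, 'eye': array([ 1.20729459, -0.44293008,  0.70667296]), 'orientation': array([-0.36648746,  0.77948548,  0.4593885 , -0.21691366])}
top {'fovy': 51.151338185287386, 'cx': 321.084288482669, 'cy': 197.69649504048462, 'eye': array([ 0.4578762 , -0.06940559,  1.18451856]), 'orientation': arra
[... 1287 characters left out ...]
86]
marker (np.int64(400), np.int64(183)) 0.45 [ 0.601 -0.29   0.066]
pin (np.int64(254), np.int64(290)) 0.77 [ 0.674 -0.308  0.023]
pin (np.int64(304), np.int64(269)) 0.7 [ 0.698 -0.207  0.054]
pin (np.int64(323), np.int64(229)) 0.64 [ 0.619 -0.12   0.057]
pin (np.int64(267), np.int64(243)) 0.62 [ 0.603 -0.246  0.062]
pin (np.int64(421), np.int64(132)) 0.62 [0.542 0.194 0.171]
pin (np.int64(405), np.int64(162)) 0.49 [0.518 0.179 0.073]
roll1 (np.int64(191), np.int64(224)) 0.68 [ 0.45  -0.369  0.046]
roll1 (np.int64(238), np.int64(204)) 0.64 [ 0.435 -0.251  0.046]
roll1 (np.int64(276), np.int64(218)) 0.61 [ 0.525 -0.192  0.046]
roll1 (np.int64(268), np.int64(257)) 0.42 [ 0.627 -0.256  0.046]
```

```bash
python3 - <<'E'
import cv2
a=cv2.imread("pics/top.png")[110:310,170:470]; cv2.imwrite("pics/t.png",cv2.resize(a,None,fx=2.66,fy=2.66,interpolation=cv2.INTER_CUBIC))
a=cv2.imread("pics/scene.png")[70:330,150:480]; cv2.imwrite("pics/s.png",cv2.resize(a,None,fx=2.3,fy=2.3,interpolation=cv2.INTER_CUBIC))
E
```

```text
(no output)
```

View pics/t.png

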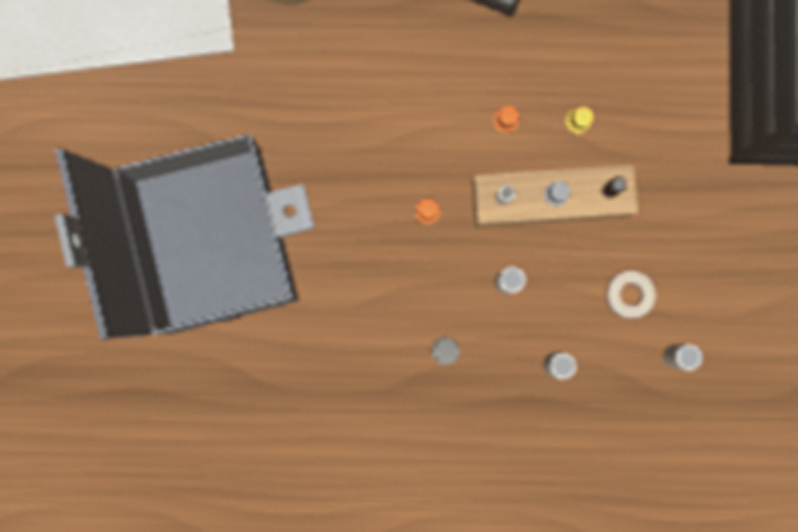

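View pics/s.png

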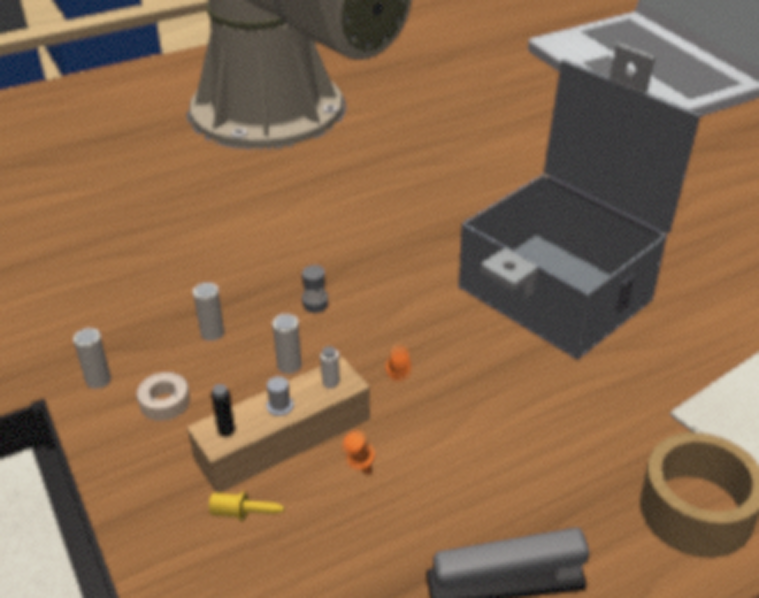

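Top crop: box on the left, open, with the front lug at about (279,189) full-frame pixels. The pen block holds highlighter, pin (middle, about (379,182)) and marker. Rolls are at about (362,215), (381,248) and (429,244), glue stick at (337,242), tape at (407,221). The orange and yellow pins are decoys.

```bash
python3 - <<'E'
from h import *
t=np.load("top.npy").reshape(-1,3); s=np.load("scene.npy").reshape(-1,3)
def near(w,c,r,z0,z1): return w[(np.hypot(w[:,0]-c[0],w[:,1]-c[1])<r)&(w[:,2]>z0)&(w[:,2]<z1)]
for n,c in dict(A=(.525,-.192),B=(.43,-.24),C=(.445,-.366)).items():
    for w in(t,s):
        q=near(w,c,.03,.05,.07); print(n,len(q),((q.min(0)+q.max(0))/2).round(4),q.mean(0).round(4),np.ptp(q,0).round(3))
q=near(t,(.6,-.235),.025,.055,.09); print("pin",len(q),q.mean(0),np.ptp(q,0)); q=near(s,(.6,-.235),.025,.055,.09); print("pin",len(q),q.mean(0),np.ptp(q,0), np.nanmax(q[:,2]))
q=near(t,(.6,-.235),.11,.038,.05); r=cv2.minAreaRect(q[:,:2].astype(np.float32)*1000); print("block",r)
for nm,w in(("top",t),("scene",s)):
  q=near(w,(.54,.1),.2,.08,.1); r=cv2.minAreaRect(q[:,:2].astype(np.float32)*1000); print(nm,"boxrim",r,len(q)); print(cv2.boxPoints(r))
q=near(t,(.54,.1),.25,.1,.4); print("lid",q.min(0),q.max(0), q[q[:,2].argmax()])
# lug hole by pixel at z=.09
def ray(n,uv,z):
    i,f,Rm,e=cam(n); d=Rm@np.array([(uv[0]-i["cx"])/f,(uv[1]-i["cy"])/f,1]); return e+d*(z-e[2])/d[2]
print("lug top",ray("top",(170+289.5/2.66-.3,110+211/2.66-.3),.09), "scene",ray("scene",(150+511/2.3-.3,70+266/2.3-.3),.09))
print("pin top",ray("top",(170+558.5/2.66-.3,110+190/2.66-.3),.075),"scene",ray("scene",(150+278/2.3-.3,70+383/2.3-.3),.075))
E
```

```text
A 72 [ 0.5142 -0.1908  0.0588] [ 0.5139 -0.1903  0.0591] [0.025 0.024 0.011]
A 109 [ 0.5136 -0.192   0.0577] [ 0.517  -0.193   0.0599] [0.03  0.025 0.015]
B 76 [ 0.4281 -0.2431  0.0582] [ 0.4282 -0.2426  0.0591] [0.022 0.025 0.014]
B 99 [ 0.4288 -0.2444  0.0578] [ 0.4312 -0.2452  0.0601] [0.028 0.026 0.015]
C 79 [ 0.4403 -0.3699  0.0587] [ 0.44   -0.3694  0.0589] [0.024 0.024 0.012]
C 117 [ 0.4383 -0.3712  0.0579] [ 0.4428 -0.3715  0.0597] [0.029 0.025 0.016]
pin 49 [ 0.60324949 -0.23576088  0.07251522] [0.0181476  0.01868748 0.02273802]
pin 115 [ 0.60731722 -0.23894496  0.07062677] [0.02065298 0.01866985 0.02511518] 0.08093507992967885
block ((619.1727294921875, -217.42852783203125), (162.58251953125, 182.43878173828125), 32.61259460449219)
top boxrim ((556.7378540039062, 101.85469818115234), (170.21255493164062, 179.60989379882812), 15.9925537109375) 662
[[450.18304  164.73611 ]
 [499.6678    -7.922409]
 [663.29266   38.97328 ]
 [613.8079   211.6318  ]]
scene boxrim ((556.4940795898438, 101.66559600830078), (172.60556030273438, 185.23281860351562), 15.523066520690918) 1215
[[448.55283  167.80673 ]
 [498.12595  -10.669319]
 [664.4353    35.52446 ]
 [614.8622   214.00052 ]]
lid [0.44661348 0.16432042 0.10004273] [0.61282001 0.22435688 0.27076391] [0.51178452 0.19407235 0.27076391]
lug top [0.57468219 0.03457063 0.09      ] scene [0.57589963 0.03523165 0.09      ]
pin top [ 0.60381961 -0.23387922  0.075     ] scene [ 0.60112733 -0.23607096  0.075     ]
```

Emit:
arm_command(moves=[1,44.2,-27.4,10,0,0,0,1,44.2,-27.4,10,0,0,0,1,44.2,-27.4,10,0,0,0,1,44.2,-27.4,10,0,0,0,1,44.2,-27.4,10,0,0,0,1,44.2,-27.4,10,0,0,0,1,44.2,-27.4,10,0,0,0,1,0,0,0,0,0,0], newtons=40)

```text
clock: 1.65
tcp_pos: [0.429, -0.2406, 0.1607]
orientation: [-0.001, 0.982, 0.189, -0.0]
wrist_force: [-0.4, -0.1, -0.1]
finger_gap: 0.0852
grip_force: 0.0
```

```bash
cat >> h.py <<'E'
def to(p,ydir=None,label=""):
    "shift (tool axes, mm) from the measured pose to p; turn about tool z bringing tool y to +-ydir"
    s=get_state(); M=rot(s["orientation"]).as_matrix(); d=M.T@(np.array(p)-s["tcp_pos"])*1000
    o=""
    if ydir is not None:
        v=M.T@np.array([*ydir,0.]); a=np.arctan2(-v[0],v[1]); o=(a+np.pi/2)%np.pi-np.pi/2
    tilt=rot(s["orientation"]).apply([0,0,1]); print(label,s["clock"],s["tcp_pos"].round(4),"shift",d.round(1),"turn",o,"toolz",tilt.round(4))
E
python3 - <<'E'
from h import *
to((.4282,-.2435,.026),label="B")
p,w=cloud("wrist"); cv2.imwrite("pics/w1.png",p)
q=w.reshape(-1,3); q=q[(np.hypot(q[:,0]-.4282,q[:,1]+.2435)<.03)&(q[:,2]>.05)&(q[:,2]<.07)]
print(len(q),q.mean(0),(q.min(0)+q.max(0))/2,np.ptp(q,0))
E
```

```text
B 1.65 [ 0.429  -0.2406  0.1607] shift [ -1.7   2.6 134.7] turn  toolz [-8.0e-04  1.3e-03 -1.0e+00]
879 [ 0.42884833 -0.24240681  0.06109961] [ 0.42785418 -0.24273942  0.05701598] [0.02561407 0.02516205 0.01379436]
```

Emit:
arm_command(moves=[1,-1,2,45,0,0,0,1,0,0,45,0,0,0,1,0,0,44,0,0,0,1,0,0,0,0,0,0,-1,0,0,0,0,0,0,-1,0,0,0,0,0,0,-1,0,0,0,0,0,0,-1,0,0,0,0,0,0], newtons=40)

```text
clock: 2.7
tcp_pos: [0.4285, -0.2464, 0.0287]
orientation: [0.001, 0.983, 0.186, 0.001]
wrist_force: [-1.4, 1.4, 6.8]
finger_gap: 0.0248
grip_force: 39.0
```

```bash
python3 - <<'E'
from h import *
s=get_state(); print(s["finger_gap"],s["grip_force"])
bx=np.array([-.275,.961]);by=np.array([-.961,-.275]); c=np.array([.5510,.1205])
for y in(.035,-.035): to([*(c-.02*bx+y*by),.18],bx,label=y)
E
```

```text
0.024843187864293848 39.029881954193115
0.035 2.7 [ 0.4285 -0.2464  0.0287] shift [ 211.6 -279.9 -151.5] turn 0.09536128321179049 toolz [ 0.0017 -0.0012 -1.    ]
-0.035 2.7 [ 0.4285 -0.2464  0.0287] shift [ 281.2 -273.3 -151.4] turn 0.09536128321179049 toolz [ 0.0017 -0.0012 -1.    ]
```

Emit:
arm_command(moves=[-1,0,0,-60,0,0,0,-1,20,-20,-50,0,0,0,-1,43.5,-42.2,-7,0,0,0,-1,43.5,-42.2,-7,0,0,0,-1,43.5,-42.2,-7,0,0,0,-1,43.5,-42.2,-7,0,0,0,-1,43.5,-42.2,-7,0,0,0,-1,43.5,-42.2,-7,0,0,0.095])

```text
clock: 3.7
tcp_pos: [0.59, 0.1129, 0.1797]
orientation: [0.0, 0.99, 0.138, 0.0]
wrist_force: [0.8, -0.3, -2.8]
finger_gap: 0.0249
grip_force: 40.4
```

Emit:
arm_command(moves=[-1,0,0,0,0,0,0,-1,0,0,0,0,0,0])

```text
clock: 3.95
tcp_pos: [0.5889, 0.1111, 0.1788]
orientation: [0.0, 0.99, 0.14, -0.001]
wrist_force: [-0.4, -0.0, -2.5]
finger_gap: 0.0248
grip_force: 40.4
```

```bash
python3 - <<'E'
from h import *
bx=np.array([-.275,.961]);by=np.array([-.961,-.275]); c=np.array([.5510,.1205])
for y in(-.035,): to([*(c-.02*bx+y*by),.034],bx,label=y)
p,w=cloud("wrist"); cv2.imwrite("pics/w2.png",p)
E
```

```text
-0.035 3.95 [0.5889 0.1111 0.1788] shift [  1.4   0.5 144.8] turn 0.0016833041923938197 toolz [-1.4e-03 -7.0e-04 -1.0e+00]
```

View pics/w2.png

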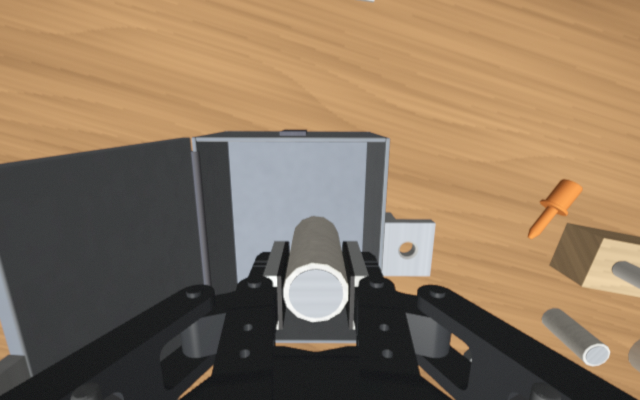

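The roll is held upright over the box. The lug hole shows at about (406,248).

Emit:
arm_command(moves=[-1,1,0,45,0,0,0,-1,0,0,45,0,0,0,-1,0,0,35,0,0,0,-1,0,0,12,0,0,0,-1,0,0,9,0,0,0,-1,0,0,0,0,0,0,-0.1,0,0,0,0,0,0,-0.1,0,0,0,0,0,0])

```text
clock: 5.0
tcp_pos: [0.5898, 0.115, 0.0354]
orientation: [-0.003, 0.99, 0.14, 0.0]
wrist_force: [-5.8, 13.7, 4.9]
finger_gap: 0.0386
grip_force: 0.0
```

Emit:
arm_command(moves=[-0.1,0,0,0,0,0,0,-0.1,0,0,-30,0,0,0,-0.1,0,0,-60,0,0,0,-0.1,0,0,-60,0,0,0,-0.1,0,0,0,0,0,0])

```text
clock: 5.62
tcp_pos: [0.5951, 0.1114, 0.1917]
orientation: [0.001, 0.99, 0.139, 0.007]
wrist_force: [0.1, 0.7, -0.5]
finger_gap: 0.0386
grip_force: 0.0
```

```bash
python3 - <<'E'
from h import *
to((.514,-.191,.15),(.365,-.931),label="A")
p,w=cloud("wrist"); cv2.imwrite("pics/w3.png",p)
# lug hole: dark/wood blob
r=w.reshape(-1,3)
m=(np.abs(w[...,2]-.09)<.006)&(np.hypot(w[...,0]-.575,w[...,1]-.035)<.035)
m=m.astype(np.uint8); cs,h=cv2.findContours(m,cv2.RETR_CCOMP,cv2.CHAIN_APPROX_NONE)
i,f,Rm,e=cam("wrist")
for c,hh in zip(cs,h[0]):
    a=cv2.contourArea(c)
    if a>60:
        M=cv2.moments(c);u,v=M["m10"]/M["m00"],M["m01"]/M["m00"]; d=Rm@np.array([(u-i["cx"])/f,(v-i["cy"])/f,1]); print(a,(u,v),"hole" if hh[3]>=0 else "outer",e+d*(.09-e[2])/d[2])
q=r[(r[:,2]>.01)&(r[:,2]<.085)&(np.hypot(r[:,0]-.588,r[:,1]-.111)<.03)]; print("roll",len(q),q[q[:,2]>.055].mean(0))
E
```

```text
A 5.625 [0.5951 0.1114 0.1917] shift [-161.8  268.2   40.3] turn -0.09453892253947505 toolz [ 1.490e-02  4.000e-04 -9.999e-01]
2091.0 (401.7771401243424, 245.67128965407298) outer [0.57997751 0.03566097 0.09      ]
132.5 (399.0893081761006, 250.07044025157228) hole [0.57579854 0.03645256 0.09      ]
roll 908 [0.59246341 0.11209662 0.06431518]
```

Emit:
arm_command(moves=[0,-27,44.7,0,0,0,0,0.5,-27,44.7,0,0,0,0,1,-27,44.7,0,0,0,0,1,-27,44.7,10,0,0,0,1,-27,44.7,10,0,0,0,1,-27,44.7,20,0,0,-0.0945,1,0,0,0,0,0,0,1,0,0,0,0,0,0])

```text
clock: 6.68
tcp_pos: [0.5082, -0.191, 0.1429]
orientation: [-0.0, 0.983, 0.185, -0.0]
wrist_force: [0.0, 0.0, -0.2]
finger_gap: 0.0853
grip_force: 0.0
```

```bash
python3 - <<'E'
from h import *
p,w=cloud("wrist")
to((.514,-.191,.026),(.365,-.931),label="A")
for n,c in dict(A=(.514,-.191),pin=(.6035,-.2355)).items():
  q=w.reshape(-1,3); q=q[(np.hypot(q[:,0]-c[0],q[:,1]-c[1])<.025)&(q[:,2]>(.05 if n=="A" else .068))&(q[:,2]<.085)]
  print(n,len(q),q.mean(0),(q.min(0)+q.max(0))/2,np.ptp(q,0))
E
```

```text
A 6.725 [ 0.5086 -0.1906  0.1433] shift [  4.8   2.4 117.3] turn -0.0003114593626598605 toolz [-2.e-04  3.e-04 -1.e+00]
A 1028 [ 0.51492421 -0.19011574  0.06114402] [ 0.51385714 -0.19064008  0.05704589] [0.02549725 0.02560294 0.01398592]
pin 890 [ 0.60321924 -0.23530566  0.07560134] [ 0.60355111 -0.23605833  0.07349569] [0.01961919 0.01934423 0.01088038]
```

Emit:
arm_command(moves=[1,4.8,2,40,0,0,0,1,0,0,40,0,0,0,1,0,0,37,0,0,0,1,0,0,0,0,0,0,-1,0,0,0,0,0,0,-1,0,0,0,0,0,0,-1,0,0,0,0,0,0,-1,0,0,0,0,0,0], newtons=40)

```text
clock: 7.72
tcp_pos: [0.5146, -0.1917, 0.0276]
orientation: [0.001, 0.983, 0.186, 0.001]
wrist_force: [-0.5, 0.7, 6.8]
finger_gap: 0.0249
grip_force: 39.1
```

```bash
python3 - <<'E'
from h import *
bx=np.array([-.275,.961]);by=np.array([-.961,-.275]); c=np.array([.5510,.1205])
to([*(c-.007*bx+.035*by),.18],bx,label="A")
E
```

```text
A 7.725 [ 0.5146 -0.1917  0.0276] shift [ 112.5 -273.6 -152.7] turn 0.09456799763678392 toolz [ 2.e-03 -9.e-04 -1.e+00]
```

Emit:
arm_command(moves=[-1,0,0,-60,0,0,0,-1,0,0,-60,0,0,0,-1,18.7,-45.6,-6,0,0,0,-1,18.7,-45.6,-6,0,0,0,-1,18.7,-45.6,-6,0,0,0,-1,18.7,-45.6,-6,0,0,0,-1,18.7,-45.6,-6,0,0,0,-1,18.7,-45.6,-6,0,0,0.095])

```text
clock: 8.72
tcp_pos: [0.5182, 0.1057, 0.1825]
orientation: [0.0, 0.991, 0.137, -0.0]
wrist_force: [0.9, 0.5, -0.9]
finger_gap: 0.0249
grip_force: 40.0
```

Emit:
arm_command(moves=[-1,0,0,0,0,0,0,-1,0,0,0,0,0,0])

```text
clock: 8.98
tcp_pos: [0.5182, 0.1042, 0.182]
orientation: [0.0, 0.99, 0.139, -0.0]
wrist_force: [0.5, 1.0, -1.4]
finger_gap: 0.0251
grip_force: 40.0
```

```bash
python3 - <<'E'
from h import *
bx=np.array([-.275,.961]);by=np.array([-.961,-.275]); c=np.array([.5510,.1205])
to([*(c-.007*bx+.035*by),.033],bx,label="A")
E
```

```text
A 8.975 [0.5182 0.1042 0.182 ] shift [  1.1   0.3 149. ] turn 0.0007334812380008771 toolz [-5.e-04 -6.e-04 -1.e+00]
```

Emit:
arm_command(moves=[-1,1,0,45,0,0,0,-1,0,0,45,0,0,0,-1,0,0,38,0,0,0,-1,0,0,12,0,0,0,-1,0,0,9,0,0,0,-1,0,0,0,0,0,0,-0.15,0,0,0,0,0,0,-0.15,0,0,0,0,0,0])

```text
clock: 9.98
tcp_pos: [0.5206, 0.1047, 0.0345]
orientation: [0.0, 0.99, 0.139, 0.001]
wrist_force: [0.2, -0.1, -0.4]
finger_gap: 0.0361
grip_force: 0.0
```

Emit:
arm_command(moves=[-0.15,0,0,0,0,0,0,-0.15,0,0,-20,0,0,0,-0.15,0,0,-40,0,0,0,-0.15,0,0,-60,0,0,0,-0.15,0,0,-40,0,0,0,-0.15,0,0,0,0,0,0])

```text
clock: 10.72
tcp_pos: [0.522, 0.1048, 0.1975]
orientation: [0.0, 0.99, 0.139, 0.004]
wrist_force: [0.1, 0.3, -0.0]
finger_gap: 0.0362
grip_force: 0.0
```

```bash
python3 - <<'E'
from h import *
to((.5,0,.2))
p,w=cloud("wrist"); cv2.imwrite("pics/w4.png",p)
q=w.reshape(-1,3); q=q[(q[:,2]>.05)&(q[:,2]<.075)&(np.hypot(q[:,0]-.551,q[:,1]-.12)<.06)]; print(len(q),q.mean(0))
p,w=cloud("top"); cv2.imwrite("pics/top4.png",p)
t=w.reshape(-1,3); q=t[(t[:,2]>.09)&(np.hypot(t[:,0]-.53,t[:,1]-.19)<.12)&(t[:,1]>.15)]
bx=np.array([-.275,.961]); a=(q[:,:2]-[.5315,.188])@bx; 
for z0 in(.1,.15,.2,.25): m=(q[:,2]>z0)&(q[:,2]<z0+.04); print(z0,m.sum(),np.percentile(a[m],[5,50,95]) if m.any() else "")
s=get_state(); print(s["joint_pos"])
E
```

```text
10.725 [0.522  0.1048 0.1975] shift [-50.   94.8  -2.7] turn  toolz [ 8.e-03  3.e-04 -1.e+00]
1469 [0.55763687 0.10867899 0.06431908]
0.1 8 [-0.00120536 -0.00029726  0.00087185]
0.15 0 
0.2 0 
0.25 0 
[ 4.73187534e-02  2.39877031e-01 -1.46009614e-01  1.18382193e+00
 -9.84452314e-05  2.91048365e+00]
```

View pics/w4.png

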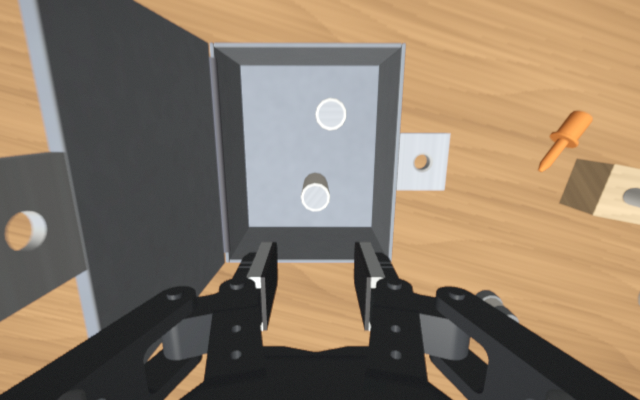

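Both rolls stand in the box, at image (330,113) and (315,197). Next I lift clear, turn a quarter turn to keep joint 6 away from its limit, and go behind the lid.

Emit:
arm_command(moves=[-1,0,0,-55,0,0,0,-1,0,0,-55,0,0,0,-1,0,0,-15,0,0,-0.18,-1,0,0,0,0,0,-0.18,-1,0,0,0,0,0,-0.18,-1,0,0,0,0,0,-0.18,-1,0,0,0,0,0,-0.18,-1,0,0,0,0,0,-0.18])

```text
clock: 11.82
tcp_pos: [0.5188, 0.1046, 0.3162]
orientation: [-0.001, 0.776, 0.63, -0.002]
wrist_force: [-0.0, -0.6, -0.3]
finger_gap: -0.0002
grip_force: 0.0
```

Emit:
arm_command(moves=[-1,0,0,0,0,0,-0.163,-1,0,0,0,0,0,-0.163,-1,0,0,0,0,0,-0.163,-1,0,0,0,0,0,0,-1,0,0,0,0,0,0])

```text
clock: 12.45
tcp_pos: [0.5191, 0.1046, 0.3172]
orientation: [-0.001, 0.604, 0.797, -0.001]
wrist_force: [0.3, -0.3, 0.2]
finger_gap: 0.0002
grip_force: 0.0
```

```bash
cat >> h.py <<'E'
BX=np.array([-.275,.961]);BY=np.array([-.961,-.275]); BC=np.array([.5510,.1205])
def box(x,y,z): return [*(BC+x*BX+y*BY),z]
E
python3 - <<'E'
from h import *
to(box(.14,.055,.32),BY)
print(get_state()["joint_pos"])
p,w=cloud("top"); t=w.reshape(-1,3); q=t[(t[:,2]>.1)]; d=q[:,:2]-BC; a=d@BX; b=d@BY
m=(abs(b)<.09)&(a>.05)&(a<.12)&(q[:,2]<.29); print(m.sum()); k=np.argsort(q[m][:,2])[::25]; print(np.c_[a[m],b[m],q[m][:,2]][k].round(3))
E
```

```text
12.45 [0.5191 0.1046 0.3172] shift [146.4 -20.7  -2.7] turn -0.004826488587230671 toolz [-1.9e-03 -2.0e-04 -1.0e+00]
[ 4.72411247e-02  2.16679108e-01  1.26202966e-01  1.48219088e+00
 -8.15968890e-05  1.34415178e+00]
307
[[0.069 0.057 0.101]
 [0.071 0.049 0.117]
 [0.071 0.083 0.131]
 [0.072 0.045 0.142]
 [0.073 0.062 0.154]
 [0.075 0.062 0.167]
 [0.075 0.06  0.177]
 [0.076 0.079 0.188]
 [0.077 0.062 0.2  ]
 [0.079 0.072 0.211]
 [0.078 0.06  0.222]
 [0.083 0.071 0.228]
 [0.083 0.054 0.23 ]]
```

Emit:
arm_command(moves=[-1,49,-7,0,0,0,0,-1,49,-7,0,0,0,0,-1,48,-7,0,0,0,0,-1,0,0,0,0,0,0,-1,0,0,40,0,0,0,-1,0,0,40,0,0,0,-1,0,0,27,0,0,0,-1,0,0,0,0,0,0])

```text
clock: 13.5
tcp_pos: [0.4582, 0.2379, 0.2091]
orientation: [-0.001, 0.604, 0.797, -0.002]
wrist_force: [-0.0, -0.7, 0.9]
finger_gap: 0.0002
grip_force: 0.0
```

```bash
python3 - <<'E'
from h import *
to(box(.087,.055,.21),BY); to(box(.0456,.055,.2048),BY); print(get_state()["wrist_force"],get_state()["joint_pos"])
E
```

```text
13.5 [0.4582 0.2379 0.2091] shift [-51.5   2.1  -0.9] turn -0.004124823541580724 toolz [-0.0045 -0.0019 -1.    ]
 13.5 [0.4582 0.2379 0.2091] shift [-92.8   2.3   4.4] turn -0.004124823541580724 toolz [-0.0045 -0.0019 -1.    ]
[-0.03049265 -0.73265906  0.85486763] [ 3.23596202e-01  2.11776775e-01 -1.43453165e-01  1.22043125e+00
 -4.20067825e-04  1.61980800e+00]
```

Emit:
arm_command(moves=[-1,-26,1,-1,0,0,0,-1,-26,1,0,0,0,0,-1,-21,0,2.5,0,0,0,-1,-20,0,3,0,0,0,-1,-19,0,8.5,0,0,0,-1,-18,0,10.5,0,0,0,-1,-11,0,10,0,0,0,-1,-11,0,12,0,0,0])

```text
clock: 14.5
tcp_pos: [0.5032, 0.0928, 0.1651]
orientation: [0.0, 0.603, 0.798, -0.0]
wrist_force: [0.4, 0.6, 2.2]
finger_gap: 0.0
grip_force: 1.0
```

```bash
python3 - <<'E'
from h import *
to(box(-.0298,.055,.1367),BY); to(box(-.039,.055,.096),BY); print(get_state()["wrist_force"])
E
```

```text
14.5 [0.5032 0.0928 0.1651] shift [-16.3  -1.3  28.4] turn -0.002481091333173424 toolz [ 2.e-04 -3.e-04 -1.e+00]
 14.5 [0.5032 0.0928 0.1651] shift [-25.5  -1.3  69.1] turn -0.002481091333173424 toolz [ 2.e-04 -3.e-04 -1.e+00]
[0.41136995 0.57094871 2.20609987]
```

Lid is following. Push it down and press it shut.

Emit:
arm_command(moves=[-1,-8,0,14,0,0,0,-1,-8,0,14,0,0,0,-1,-5,0,14,0,0,0,-1,-3,0,12,0,0,0,-1,-1,0,10,0,0,0,-1,0,0,5,0,0,0,-1,0,0,3,0,0,0,-1,0,0,0,0,0,0])

```text
clock: 15.5
tcp_pos: [0.5093, 0.0695, 0.0959]
orientation: [0.001, 0.603, 0.798, -0.0]
wrist_force: [-6.5, -1.9, 16.8]
finger_gap: 0.0002
grip_force: 8.6
```

```bash
python3 - <<'E'
from h import *
to(box(-.039,.055,.096),BY); print(get_state()["wrist_force"])
E
```

```text
15.5 [0.5093 0.0695 0.0959] shift [-1.4 -0.9 -0.1] turn -0.0018898474511299668 toolz [ 7.e-04 -9.e-04 -1.e+00]
[-6.46450681 -1.94886143 16.79966307]
```

Emit:
arm_command(moves=[-1,0,0,-30,0,0,0,-1,0,0,-50,0,0,0,-1,-26,27,-30,0,0,0,-1,-26,27,0,0,0,0,-1,0,0,0,0,0,0,-1,0,0,0,0,0,0])

```text
clock: 16.25
tcp_pos: [0.5748, 0.0347, 0.203]
orientation: [-0.001, 0.603, 0.798, -0.0]
wrist_force: [-0.0, 0.5, -0.3]
finger_gap: -0.0001
grip_force: 0.0
```

```bash
cat >> h.py <<'E'
def holefind(name,save,z=.096,zt=.006):
    p,w=cloud(name); cv2.imwrite(save,p); i,f,Rm,e=cam(name)
    m=((np.abs(w[...,2]-z)<zt)&(np.hypot(w[...,0]-.5755,w[...,1]-.035)<.04)).astype(np.uint8)
    print("tab z",np.nanmedian(w[...,2][m>0]))
    cs,h=cv2.findContours(m,cv2.RETR_CCOMP,cv2.CHAIN_APPROX_NONE)
    for c,hh in zip(cs,h[0]):
        a=cv2.contourArea(c)
        if a>60:
            M=cv2.moments(c);u,v=M["m10"]/M["m00"],M["m01"]/M["m00"]; d=Rm@np.array([(u-i["cx"])/f,(v-i["cy"])/f,1]); print(a,(round(u,1),round(v,1)),"hole" if hh[3]>=0 else "outer",(e+d*(z-e[2])/d[2]).round(4))
    return p,w
E
python3 - <<'E'
from h import *
holefind("wrist","pics/w5.png")
to((.6035,-.2357,.15),BY)
E
```

```text
tab z 0.09729884303818559
4224.0 (316.5, 187.9) outer [0.5725 0.046  0.096 ]
170.0 (316.7, 201.8) hole [0.5758 0.035  0.096 ]
 16.3 [0.5746 0.0348 0.2031] shift [-268.2  -46.1   53. ] turn -0.0017263905847899608 toolz [-2.1e-03  3.0e-04 -1.0e+00]
```

View pics/w5.png

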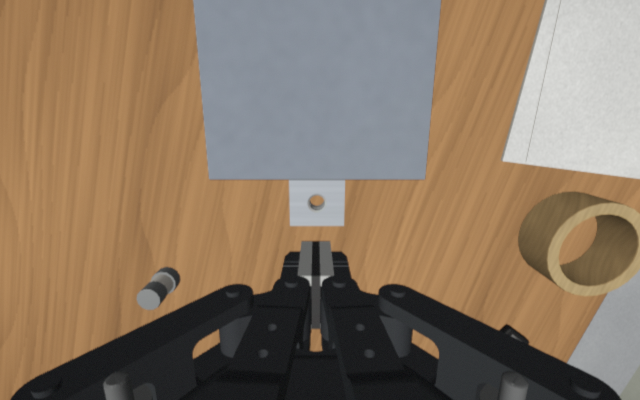

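Lid is shut flat, and the tab hole is at pixel (317,202), i.e. (0.5758, 0.0350). Now the pin.

Emit:
arm_command(moves=[0,-53.6,-9.2,0,0,0,0,0.2,-53.6,-9.2,0,0,0,0,0.2,-53.6,-9.2,0,0,0,0,0.2,-53.6,-9.2,10,0,0,0,0.2,-53.6,-9.2,10,0,0,0,0.2,0,0,0,0,0,0.11,0.2,0,0,0,0,0,0.11,0.2,0,0,0,0,0,0])

```text
clock: 17.3
tcp_pos: [0.604, -0.2353, 0.1836]
orientation: [-0.001, 0.686, 0.727, -0.0]
wrist_force: [0.5, -0.2, -0.0]
finger_gap: 0.0514
grip_force: 0.0
```

```bash
python3 - <<'E'
from h import *
p,w=cloud("wrist"); cv2.imwrite("pics/w6.png",p)
q=w.reshape(-1,3); q=q[(np.hypot(q[:,0]-.6035,q[:,1]+.2357)<.022)]
a=q[(q[:,2]>.07)&(q[:,2]<.085)]; print(len(a),a.mean(0),(a.min(0)+a.max(0))/2,np.ptp(a,0),np.median(a[:,2]))
b=w.reshape(-1,3); b=b[(abs(b[:,2]-.046)<.006)&(np.hypot(b[:,0]-.6035,b[:,1]+.2357)<.11)]; print(cv2.minAreaRect(b[:,:2].astype(np.float32)*1000))
to((.6035,-.2357,.052),(.998,.056)); print(get_state()["finger_gap"])
E
```

```text
469 [ 0.60410628 -0.23576862  0.07594002] [ 0.60392195 -0.23626183  0.07436858] [0.01955782 0.01931079 0.0081953 ] 0.07616608584949808
((604.0955810546875, -236.94143676757812), (50.122169494628906, 165.34205627441406), 5.168210029602051)
 17.35 [ 0.6042 -0.2352  0.1837] shift [ -0.5  -0.7 131.7] turn 0.003171360608795082 toolz [-6.e-04  4.e-04 -1.e+00]
0.05116378029600899
```

View pics/w6.png

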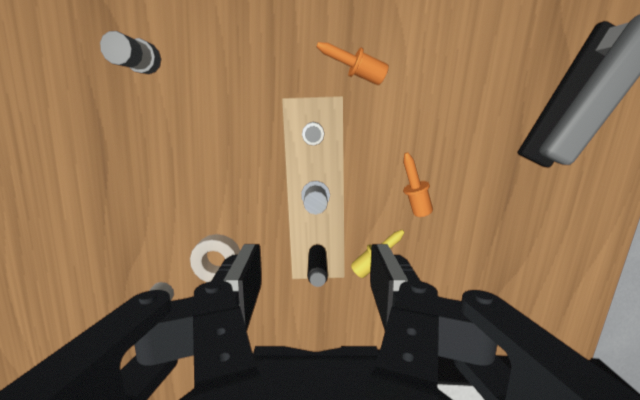

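The grey pin stands in the middle hole at (315,195) with the fingers either side; the marker and highlighter are clear.

Emit:
arm_command(moves=[0.2,-1,0,45,0,0,0,0.2,0,0,45,0,0,0,0.2,0,0,30,0,0,0,0.2,0,0,11,0,0,0,0.2,0,0,0,0,0,0,-1,0,0,0,0,0,0,-1,0,0,0,0,0,0,-1,0,0,0,0,0,0], newtons=50)

```text
clock: 18.35
tcp_pos: [0.6059, -0.2377, 0.0548]
orientation: [0.002, 0.687, 0.727, 0.0]
wrist_force: [-1.2, 0.3, 6.6]
finger_gap: 0.0182
grip_force: 48.9
```

Emit:
arm_command(moves=[-1,0,0,0,0,0,0,-1,0,0,0,0,0,0])

```text
clock: 18.6
tcp_pos: [0.6059, -0.2377, 0.0548]
orientation: [0.002, 0.687, 0.727, 0.0]
wrist_force: [0.5, 0.6, 6.9]
finger_gap: 0.0182
grip_force: 48.9
```

Emit:
arm_command(moves=[-1,0,0,-20,0,0,0,-1,0,0,-40,0,0,0,-1,0,0,-60,0,0,0,-1,0,0,0,0,0,0,-1,0,0,0,0,0,0])

```text
clock: 19.23
tcp_pos: [0.6048, -0.2371, 0.173]
orientation: [0.0, 0.687, 0.727, 0.0]
wrist_force: [0.3, -0.7, -0.6]
finger_gap: 0.018
grip_force: 48.9
```

```bash
python3 - <<'E'
from h import *
to((.5757,.035,.165)); 
p,w=cloud("wrist"); cv2.imwrite("pics/w7.png",p)
p,w=cloud("scene"); s=get_state(); t=s["tcp_pos"]
q=w.reshape(-1,3); q=q[(np.hypot(q[:,0]-t[0],q[:,1]-t[1])<.014)&(q[:,2]<t[2]-.008)&(q[:,2]>.1)]
for z in np.arange(t[2]-.05,t[2],.008):
    a=q[abs(q[:,2]-z)<.004]
    if len(a)>3: print(z-t[2],len(a),a.mean(0)-t)
u,v=pix("scene",t); u,v=int(u),int(v); cv2.imwrite("pics/s7.png",cv2.resize(p[v-50:v+50,u-60:u+60],None,fx=5,fy=5,interpolation=cv2.INTER_CUBIC))
E
```

```text
19.225 [ 0.6048 -0.2371  0.173 ] shift [273.3 -13.7   7.8] turn  toolz [ 6.e-04 -4.e-04 -1.e+00]
-0.03400000000000003 12 [ 0.00238875 -0.00103034 -0.03400682]
-0.026000000000000023 16 [ 0.00285829 -0.0010546  -0.02574293]
-0.018000000000000016 14 [ 0.00290445 -0.00066048 -0.01814075]
```

View pics/s7.png

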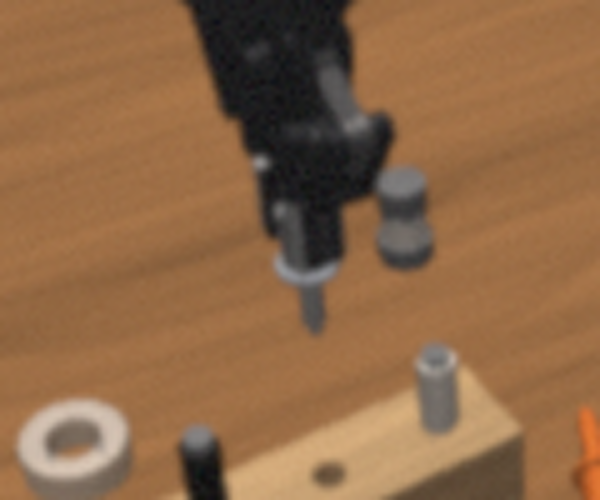

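Pin is held upright, with the flange just under the fingers and the shank tip at (315,328) in the crop. Carry it over the hole.

Emit:
arm_command(moves=[-1,54.6,-2.7,0,0,0,0,-1,54.6,-2.7,0,0,0,0,-1,54.6,-2.7,0,0,0,0,-1,54.6,-2.7,0,0,0,0,-1,54.6,-2.7,0,0,0,0,-1,0,0,10,0,0,0,-1,0,0,0,0,0,0,-1,0,0,0,0,0,0])

```text
clock: 20.32
tcp_pos: [0.5757, 0.0335, 0.1621]
orientation: [-0.0, 0.687, 0.726, -0.001]
wrist_force: [-1.1, -0.2, -0.4]
finger_gap: 0.0179
grip_force: 49.0
```

```bash
python3 - <<'E'
from h import *
p,w=cloud("wrist"); cv2.imwrite("pics/w8.png",p)
to((.5757,.0345,.152)); 
T=get_state()["tcp_pos"]
print("hole px wrist",pix("wrist",[.5757,.035,.096]),"tip px if on axis",pix("wrist",[T[0],T[1],T[2]-.0455]))
ps,w=cloud("scene"); u0,v0=map(int,pix("scene",[.5757,.035,.11]))
print("scene crop origin",u0-40,v0-40,"hole",pix("scene",[.5757,.035,.096]),"tip",pix("scene",[T[0],T[1],T[2]-.0455]))
a=cv2.resize(ps[v0-40:v0+40,u0-40:u0+40],(560,560),interpolation=cv2.INTER_CUBIC)
b=p[130:290,240:400]; b=cv2.resize(b,None,fx=1.4,fy=1.4)
c=np.zeros((560,230,3),np.uint8); c[:224,:224]=b; cv2.imwrite("pics/c8.png",np.hstack([a,c]))
E
```

```text
20.375 [0.576  0.0333 0.1624] shift [ 1.2 -0.2 10.4] turn  toolz [-6.e-04 -2.e-04 -1.e+00]
hole px wrist (np.float64(314.83735998902347), np.float64(214.76525882010432)) tip px if on axis (np.float64(315.06597520361925), np.float64(227.45548188500655))
scene crop origin 332 138 hole (np.float64(371.92638788185263), np.float64(183.32679092300904)) tip (np.float64(372.0406561582579), np.float64(176.47835388447874))
```

View pics/c8.png

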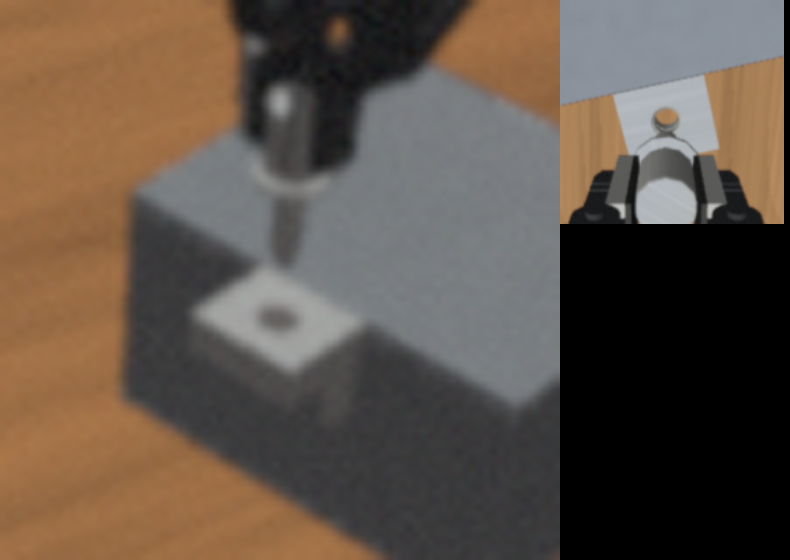

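```bash
python3 - <<'E'
import cv2
p=cv2.imread("pics/w8.png")[195:245,285:345]; cv2.imwrite("pics/z8.png",cv2.resize(p,None,fx=11,fy=11,interpolation=cv2.INTER_CUBIC))
E
```

```text
(no output)
```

View pics/z8.png

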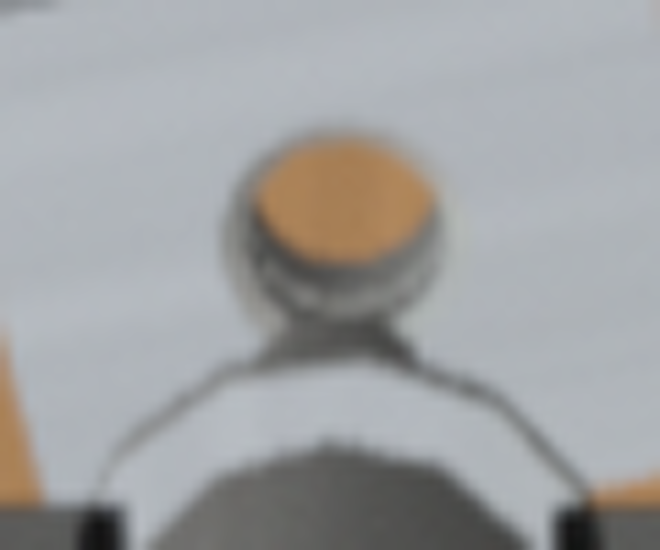

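The wrist zoom shows the tip at (340,340), almost in line with the hole centre at (333,230). It fits the pin on the tool axis, with about 1 mm still to go along tool x. Descending slowly.

Emit:
arm_command(moves=[-1,1,0,0,0,0,0,-1,0,0,8,0,0,0,-1,0,0,8,0,0,0,-1,0,0,4,0,0,0,-1,0,0,4,0,0,0,-1,0,0,4,0,0,0,-1,0,0,0,0,0,0])

```text
clock: 21.3
tcp_pos: [0.5758, 0.0354, 0.1346]
orientation: [0.0, 0.687, 0.727, -0.0]
wrist_force: [0.1, -1.3, -0.9]
finger_gap: 0.0178
grip_force: 48.9
```

Emit:
arm_command(moves=[-1,0,0,5,0,0,0,-1,0,0,5,0,0,0,-1,0,0,5,0,0,0,-1,0,0,5,0,0,0,-1,0,0,0,0,0,0])

```text
clock: 21.92
tcp_pos: [0.5759, 0.0352, 0.1141]
orientation: [0.0, 0.687, 0.727, -0.0]
wrist_force: [1.5, -5.0, -2.5]
finger_gap: 0.018
grip_force: 48.8
```

Emit:
arm_command(moves=[-1,-1,0,3,0,0,0,-1,0,0,4,0,0,0,-1,0,0,2,0,0,0,-1,0,0,1,0,0,0,-1,0,0,0,0,0,0])

```text
clock: 22.55
tcp_pos: [0.576, 0.0346, 0.1057]
orientation: [0.0, 0.687, 0.727, 0.0]
wrist_force: [-3.4, -4.4, 7.1]
finger_gap: 0.018
grip_force: 49.9
```

Emit:
arm_command(moves=[-0.2,0,0,0,0,0,0,-0.2,0,0,0,0,0,0,-0.2,0,0,0,0,0,0,-0.2,0,0,-15,0,0,0,-0.2,0,0,-40,0,0,0,-0.2,0,0,-60,0,0,0,-0.2,0,0,0,0,0,0,-0.2,0,0,0,0,0,0])

```text
clock: 23.55
tcp_pos: [0.5761, 0.0348, 0.2205]
orientation: [0.001, 0.687, 0.727, 0.0]
wrist_force: [-0.3, -0.2, 0.1]
finger_gap: 0.0341
grip_force: 0.0
```

```bash
python3 - <<'E'
from h import *
p,w=cloud("wrist"); q=w.reshape(-1,3)
a=q[np.hypot(q[:,0]-.5757,q[:,1]-.035)<.02]
h=a[a[:,2]>.115]; print("head top",np.median(h[:,2]),h.mean(0),len(h)); f=a[(a[:,2]<.115)]; print(np.histogram(f[:,2],np.arange(.09,.116,.003)))
ps,ws=cloud("scene"); q=ws.reshape(-1,3)
for n,c,z in(("roll C",(.4395,-.37),.05),("glue",(.42,-.135),.03),("tape",(.5,-.315),.012)):
    b=q[(np.hypot(q[:,0]-c[0],q[:,1]-c[1])<.04)&(q[:,2]>z)]; print(n,len(b),b.mean(0),b[:,2].max())
a=ps[70:330,150:480]; a=cv2.resize(a,None,fx=1.6,fy=1.6); b=cv2.resize(p[120:320,220:420],(260,260)); c=np.zeros((416,260,3),np.uint8); c[:260]=b
cv2.imwrite("pics/end.png",np.hstack([a,c]))
E
```

```text
head top 0.30098168394908 [0.57528725 0.04304691 0.27785536] 7288
(array([  0,  22, 831, 193,  15,  16,  19,  21]), array([0.09 , 0.093, 0.096, 0.099, 0.102, 0.105, 0.108, 0.111, 0.114]))
roll C 116 [ 0.44294486 -0.3715776   0.06001195] 0.06547527764101901
glue 103 [ 0.44359149 -0.12951369  0.04539282] 0.05289475812761313
tape 288 [ 0.50601528 -0.32267336  0.01999199] 0.025569427148614765
```

View pics/end.png

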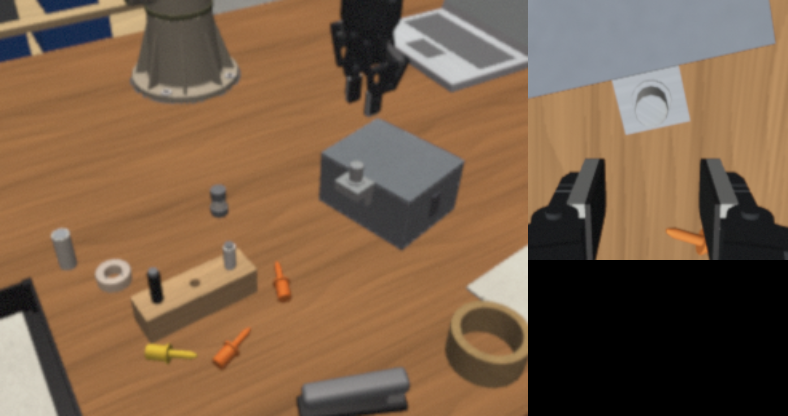

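The pin stands in the tab with its flange seated. The lid is shut, the third roll and bystanders are in place, and the gripper is clear.

```bash
python3 -c "from workcell import *; print(hand_in())"
```

```text
the job is handed in; nothing more can be done
None
```

The job is handed in: two rolls are in the cash box, the lid is shut, and the steel pin is seated through the tab and lug; the third roll, pens, glue stick and tape look undisturbed in the last picture (about 24 s used of 72 s).

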